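# Open the loading bay barrier and feed in the purple-capped rack

### The job

Push the striped barrier arm of the sample loading bay up past its balance point so that it swings on and stays raised by itself. Then push the rack of purple-capped tubes along its lane, under the raised arm, until it is fully home against the stop at the far end. Only push with the fingers: do not lift or tip a rack, leave the orange-capped rack where it stands and do not disturb the other things on the bench.

Things in the scene. Friction and masses are not known exactly. Their poses are not given: they have to be found in the camera images.
- bay: Fixed bay: deck 380 x 126 x 12 mm, two lanes along its x. Origin: centre of the deck's underside, on the table; x runs along the lanes to the end stop (away from the robot), y left, z up. Lane centres y = +28 and -28 mm, 33 mm wide between ribs 14 mm above the deck. White hinge post at x 75 to 97, y 67 to 103 mm, 155 mm tall. The table right of the deck (y below -63 mm) is free under the arm.
- bay_stop (a point): Foot of the near face of the grey end stop, mid-width: x = 150, y = 0, z = 12 mm in the bay's frame. The stop is 60 mm tall above the deck and closes both lanes.
- gate (a joint): Angle of the striped red-and-yellow barrier arm, rad: 0 = level across both lanes, on its stop; grows as the free end rises; 1.45 = almost upright on its upper stop. A counterweight makes it fall back to 0 from below about 0.6 rad and swing on by itself to 1.45 from beyond that (damped, within 2 s). It takes under 2 N at the free end.
- gate_hinge (a point): The arm's hinge, x = 50, y = 85, z = 125 mm in the bay's frame; axis = the bay's x. A steel counterweight (40 mm diameter) sits 55 mm above it. The arm is a straight bar 12 mm wide, 14 mm high, reaching 250 mm from here to the bay's -y when level. A thin clear skirt hangs 45 mm below it, 35 to 135 mm from the hinge; the last 115 mm is bare.
- gate_tip (a point): The free end of the barrier arm, on its centre line, 250 mm from the hinge; 125 mm above the table when level.
- rack_purple: White rack with six purple-capped tubes fixed in it, 160 mm long (its x, along the lane), 26 wide, end plates 55 high, caps up to 83; about 250 g. Origin: centre of its underside, on the deck, 12 mm above the table. It stands in either lane on the robot's side of the arm, 115 to 140 mm short of home; home against the stop its origin is at x = 70 mm in the bay's frame.
- rack_orange: The same rack with five orange-capped tubes, standing in the other lane: leave it alone. Origin: centre of its underside.
- tape: Roll of brown tape lying flat on the table right of the bay, 64 mm in diameter, 24 mm high; origin: centre of its underside. Leave alone.
- cup: Clear specimen cup, rim 60 mm in diameter, 60 mm high, left of the bay; origin: centre of its underside. Leave alone.
- bottle: White bottle, 60 mm in diameter, 140 mm high, right of the bay; origin: centre of its underside. Leave alone.
- glove_box: Blue glove box, 120 x 220 x 70 mm, right of the bay; origin: centre of its underside. Leave alone.
- timer: Small grey bench timer, 70 x 50 x 21 mm, left of the bay; origin: centre of its underside. Leave alone.
Not all that is in view belongs to the job. Leave any pink or red look-alike of the rack_purple alone.

How it is judged:
On the way, in this order (a step that is already met when the one before it is completed fails the run):
1. the barrier arm stays raised by itself, with the robot off it (value of joint gate above 1.3 rad and contact force between each of the arm, the fingers and gate below 0.1 N), for 0.3 s.
2. the purple-capped rack is home against the end stop (x of rack_purple in the frame of bay above 0.063 m), for 0.2 s.
At the end, for the whole second after the job is handed in: The barrier arm stands raised (beyond 1.3 rad) by itself; the purple-capped rack sits flat, upright and at rest in its lane within 7 mm of the end stop; the orange-capped rack is within 15 mm of where it stood (value of joint gate above 1.3 rad and x of rack_purple in the frame of bay above 0.063 m and z of rack_purple in the frame of bay below 0.016 m and angle between rack_purple's own z axis and vertical below 0.06 rad and angle between the x axis of rack_purple and the x axis of bay, either way round below 0.1 rad and (y of rack_purple in the frame of bay between 0.02 and 0.036 m or y of rack_purple in the frame of bay between -0.036 and -0.02 m) and linear speed of rack_purple below 0.01 m/s and distance of rack_orange from where it was at the start of the episode below 0.015 m); the robot touches nothing.
It fails at once if a rack is lifted more than 10 mm off the deck or tipped (z of any of rack_purple, rack_orange in the frame of bay above 0.022 m or angle between any of rack_purple, rack_orange's own z axis and vertical above 0.25 rad).
It fails at once if the orange-capped rack is displaced by more than 15 mm (distance of rack_orange from where it was at the start of the episode above 0.015 m).
It fails at once if another thing on the bench is displaced by more than 25 mm (distance of any of tape, cup, bottle, glove_box, timer from where it was at the start of the episode above 0.025 m).
It also fails if it takes over 51 s, if anything falls off the work surface, if the arm or the gripper's body presses on something with over 40 N, if the wrist force passes 120 N, or if a joint passes its speed limit or range.

### The arm

A 6-joint arm with a two-finger parallel gripper is mounted at the origin on the work surface. World frame = base frame: x ahead of the robot, y to its left, z up, the work surface at z = 0. Lengths are in m, angles in rad, forces in N, time in s.
With the tool pointing down it reaches from about 0.3 to 0.75 m from the base axis. Payload 8.5 kg.
Tool frame: the origin (TCP) lies midway between the tips of the shut fingers; the grasp point (between the pads) lies 19 mm behind it (ctrl.pinch_z is the z of the grasp point in the tool frame, in m); z points along the fingers, y is the line along which they close (so a half turn about z gives the same grasp; the last joint's range is limited). The gripper opens to 88 mm and grips with 3 to 60 N. Pads are 18 mm wide; open, the fingers measure 123 mm over their backs; the gripper's body (75 mm by 187 mm) begins 45 mm behind the grasp point.
Start: joints at [0.89, 0.381, 1.297, -0, 1.464, -0.215], TCP at [0.247, 0.491, 0.239] pointing down, gripper open.
Joint ranges: [-3.11, 3.11], [-0.89, 2.33], [0.22, 2.48], [-1.42, 4.56], [0.17, 2.85], [-2.88, 2.88]. Speed limits (rad/s): [2.39, 2.39, 3.14, 3.14, 3.14, 3.14].

### API

Orientations are given as a unit quaternion [x, y, z, w].
In Python, from plant import sensors, grab_frame, camera_params, ticket, ctrl gives the robot as it stands.
- The arm moves only by the tool send_rows, never from a script. Its arguments are lists of equal length, an entry for each row: "claw": the closure, from -1 (fully open) to 1 (shut); "delta_pos": the shift along the tool's x, y, z in m, a list of three; "delta_rot": the turn, a rotation vector about the tool's x, y, z in degrees, a list of three. In form: {"claw": [claw, ...], "delta_pos": [[tx, ty, tz], ...], "delta_rot": [[wx, wy, wz], ...]}. A call has 1 to 5 rows; each row is the pose to reach, as a shift and turn from the pose commanded when the call began, along the tool's axes at that moment; what a row does not reach only later rows make up. A row lasts 1/10 s, in which the tool goes at most 50 mm and 8.59 degrees, less where a joint would pass 70% of its speed; a pose out of reach is approached as far as the arm can. A call with a gripper value outside its range is refused whole. The fingers move at their own pace and stop on an object; the grip force is fixed at half the most. Time passes only in rows, so rows that repeat a pose let the fingers close. It gives the time, the measured TCP pose, the force, the opening and the grip force at its end, in the units of the state.
- sensors.state(): the state, without advancing time (a new reading comes with each control period).
- grab_frame(name): name is "scene" or "top"; returns the picture (384x512x3 uint8, red, green, blue); there is no depth.
- camera_params(name): a dict with "fx", "fy", "cx", "cy" (pixels), "origin" and "rotation" of the camera in the world. Camera axes: x right, y down, z forward; pixel columns grow to the right and rows downward; lengths in m; the calibration is good to about 2 mm. A picture is of the moment at which its call begins. camera_params takes no time and is no camera call.
- ticket.hand_in(): hands the job in; it is judged then, once.
The state is a dict: "t": time; "joint_pos": joint angles; "qvel": joint speeds; "joint_torque": joint torques, N m; "tool_pos": TCP position; "tcp_rot": TCP orientation; "contact_force": force on the tool from outside, world axes, zero at the start; "torque": the same for the moment, N m; "gripper_width": finger opening in m; "grip_force": force on a finger pad.
Only numpy, scipy, OpenCV 4.12 (cv2) and the standard library are available. Lean on these libraries where they do the work, as an engineer would, in place of code of your own. Each camera call takes 0.05 s, during which the arm holds its last target. There are 200 camera calls.

## Working session

There is one attempt and no reset: what is moved stays moved. The work goes in short steps, Python scripts to look and compute and a tool call to move; the robot and the scene stay as the last step left them, time stands still between calls to the robot, and variables do not carry over. Pictures are saved under pics/ and viewed, at most 10 in all, crops included, and the job is handed in when it is done.

Besides the shell and the picture viewer there is one more tool, called after "Request:" by a JSON object that holds its "fn" and its "kwargs". send_rows: Moves the arm, as the interface text tells. Its arguments: {"type":"object","properties":{"claw":{"type":"array"},"delta_pos":{"type":"array"},"delta_rot":{"type":"array"}},"required":["claw","delta_pos","delta_rot"]}

```bash
mkdir -p pics; python3 - <<'E'
from plant import sensors, grab_frame, camera_params
import cv2
s=sensors.state(); print({k:s[k] for k in('t','tool_pos','tcp_rot','contact_force','gripper_width')})
for n in('scene','top'):
    cv2.imwrite(f'pics/{n}0.png',grab_frame(n)[:,:,::-1]); print(camera_params(n))
E
```

```text
{'t': 0.0, 'tool_pos': array([0.24685152, 0.49116762, 0.23813214]), 'tcp_rot': array([ 2.30822461e-01,  9.72995594e-01, -6.71950275e-04, -3.36744922e-04]), 'contact_force': array([-0.17909136, -0.00813534, -0.67594862]), 'gripper_width': 0.08804949604872903}
{'fx': 475.3682708982141, 'fy': 475.3682708982141, 'cx': 258.0936629269387, 'cy': 187.11006633548448, 'origin': array([1.06295691, 0.46189647, 1.26999758]), 'rotation': array([ 0.37253614,  0.88722923, -0.2508971 , -0.10531739])}
{'fx': 354.8403749307118, 'fy': 354.8403749307118, 'cx': 252.93790980878686, 'cy': 185.08012062022664, 'origin': array([ 0.3276299 , -0.02050306,  1.19739723]), 'rotation': array([ 0.71244746, -0.6946383 ,  0.07255094, -0.06806334])}
```

View pics/scene0.png

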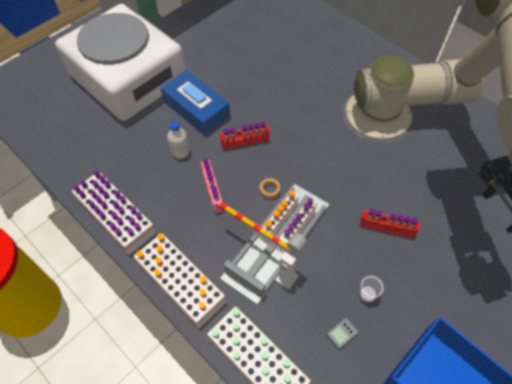

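View pics/top0.png

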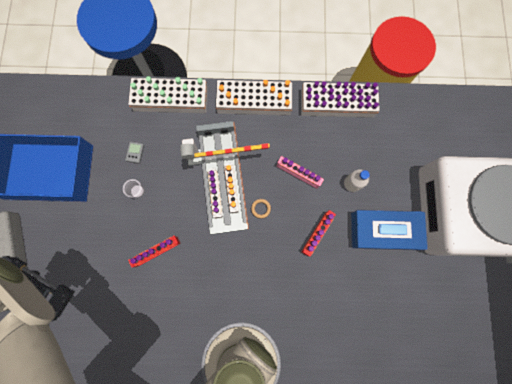

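```bash
cat > h.py <<'E'
import numpy as np, cv2
from scipy.spatial.transform import Rotation as R
from plant import sensors, grab_frame, camera_params
def ray(n,p):
    c=camera_params(n); d=R.from_quat(c['rotation']).apply([(p[0]-c['cx'])/c['fx'],(p[1]-c['cy'])/c['fy'],1]); return np.array(c['origin']),d
def plane(n,p,z):
    o,d=ray(n,p); return o+d*(z-o[2])/d[2]
def proj(n,P):
    c=camera_params(n); q=R.from_quat(c['rotation']).inv().apply(np.array(P)-c['origin']); return np.array([c['cx']+c['fx']*q[0]/q[2],c['cy']+c['fy']*q[1]/q[2]])
E
python3 - <<'E'
from h import *
a=cv2.imread('pics/top0.png')[112:242,170:345]; cv2.imwrite('pics/c1.png',cv2.resize(a,None,fx=4.5,fy=4.5,interpolation=cv2.INTER_CUBIC))
a=cv2.imread('pics/scene0.png')[145:310,190:340]; cv2.imwrite('pics/c2.png',cv2.resize(a,None,fx=3.6,fy=3.6,interpolation=cv2.INTER_CUBIC))
print(plane('top',(231,365),0))
E
```

```text
[-0.00514102  0.02930495  0.        ]
```

View pics/c1.png

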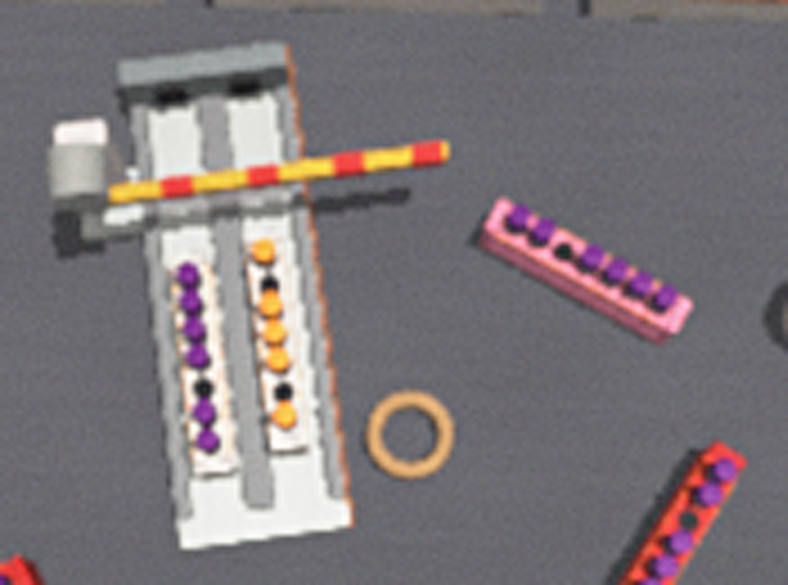

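View pics/c2.png

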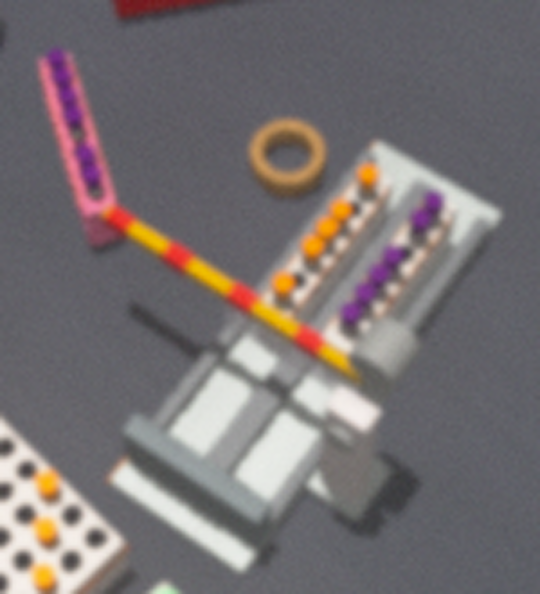

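The white rack with purple caps in the left lane (top px ≈(213,190)) is the target: it is white and on the bay. The look-alikes are pink (300,172) and red (319,233), (154,251), all on the table. The arm's tip is at top px (269,146) and scene px (219,204).

```bash
cat >> h.py <<'E'
def t1(p): return (170+p[0]/4.5-.4,112+p[1]/4.5-.4)
def s1(p): return (190+p[0]/3.6-.4,145+p[1]/3.6-.4)
def tri(a,b):
    (o,d),(q,e)=ray('top',a),ray('scene',b); d,e=d/np.linalg.norm(d),e/np.linalg.norm(e)
    k=np.linalg.lstsq(np.c_[d,-e],q-o,rcond=None)[0]; A,B=o+k[0]*d,q+k[1]*e; return (A+B)/2,np.linalg.norm(A-B)
E
python3 - <<'E'
from h import *
np.set_printoptions(precision=4,suppress=True)
L=plane('top',t1((180,549)),.012);Rr=plane('top',t1((353,525)),.012)
L2=plane('scene',s1((500,213)),.012);R2=plane('scene',s1((376,142)),.012)
print('near corners top',L,Rr,np.linalg.norm(L-Rr),'scene',L2,R2,np.linalg.norm(L2-R2))
F=plane('top',t1((120,68)),.072);G=plane('top',t1((287,43)),.072)
print('stop top far edge',F,G)
print('tip',tri(t1((447,151)),s1((108,214))), 'armroot',plane('top',t1((110,193)),.132))
L=(L+L2)/2;Rr=(Rr+R2)/2
m=(L+Rr)/2; y=(L-Rr);y/=np.linalg.norm(y)
pts=[plane('top',t1(p),.095) for p in((187,273),(208,440))]
o=[plane('top',t1(p),.095) for p in((264,251),(285,415))]
for zz in(.095,):
  print('yaws', [np.degrees(np.arctan2(*(a[0]-a[1])[[1,0]])) for a in(pts,o)], 'from y',np.degrees(np.arctan2(-y[0],y[1])))
yaw=np.arctan2(*(pts[0]-pts[1])[[1,0]])
x=np.array([np.cos(yaw),np.sin(yaw),0]);yy=np.array([-x[1],x[0],0])
org=m+x*.19; org[2]=0
for n,P in dict(purp0=pts[0],purp1=pts[1],or0=o[0],or1=o[1],F=F,G=G,tip=tri(t1((447,151)),s1((108,214)))[0],rackend0=plane('top',t1((195,475)),.067),rackend1=plane('top',t1((240,470)),.067),pinkA=plane('top',t1((497,200)),.06),pinkB=plane('top',t1((690,300)),.06),tape=plane('top',t1((410,434)),.024)).items(): print(n,P,'bay',(P-org)@x,(P-org)@yy)
print(org,np.degrees(yaw))
for b in((-.05,.08),): print()
E
```

```text
near corners top [0.3993 0.1144 0.012 ] [ 0.4201 -0.0124  0.012 ] 0.1285322056413294 scene [0.4035 0.1148 0.012 ] [ 0.4244 -0.0075  0.012 ] 0.12404643788809303
stop top far edge [0.7488 0.1693 0.072 ] [0.7719 0.0461 0.072 ]
tip (array([ 0.6741, -0.071 ,  0.1224]), np.float64(0.002688583911795901)) armroot [0.6351 0.161  0.132 ]
yaws [np.float64(9.681090075971845), np.float64(9.255214152702285)] from y 9.505579601032684
purp0 [0.5884 0.1094 0.095 ] bay -0.006315371180782501 0.026602822045197157
purp1 [0.4698 0.0892 0.095 ] bay -0.1266494048809604 0.026602822045197157
or0 [0.6059 0.0555 0.095 ] bay 0.001882006705476856 -0.02948251674450854
or1 [0.4887 0.0364 0.095 ] bay -0.11691452556166933 -0.028599493334522972
F [0.7488 0.1693 0.072 ] bay 0.1618856920373256 0.0586306690902502
G [0.7719 0.0461 0.072 ] bay 0.16393948434514322 -0.0667135166476809
tip [ 0.6741 -0.071   0.1224] bay 0.04777567582485306 -0.16567882362188027
rackend0 [0.4482 0.1001 0.067 ] bay -0.14607466649536394 0.040935236702879185
rackend1 [0.4526 0.0684 0.067 ] bay -0.14710954214720187 0.008946834566425626
pinkA [ 0.6582 -0.1127  0.06  ] bay 0.025111967401223803 -0.20409660441075858
pinkB [ 0.5862 -0.2545  0.06  ] bay -0.06971679809249443 -0.33177515471541424
tape [ 0.4872 -0.0529  0.024 ] bay -0.13334380218643424 -0.11637258609287512
[0.5991 0.0843 0.    ] 9.681090075971845
```

```bash
cat >> h.py <<'E'
ORG=np.array([.599,.084,0]); YAW=np.radians(9.6); RB=R.from_euler('z',YAW)
def togo(bx,by,bz,pitch):
    "target in bay frame; pitch = deg below horizontal (90=down)"
    a=np.radians(pitch); z=np.array([np.cos(a),0,-np.sin(a)]); y=np.array([0,1,0]); x=np.cross(y,z)
    Rt=RB*R.from_matrix(np.c_[x,y,z]); s=sensors.state(); R0=R.from_quat(s['tcp_rot'])
    P=ORG+RB.apply([bx,by,bz])
    print('t',s['t'],'bay now',RB.inv().apply(s['tool_pos']-ORG).round(4),'F',s['contact_force'].round(1),'q',s['joint_pos'].round(2))
    print('dpos',R0.inv().apply(P-s['tool_pos']).round(4),'drot',np.degrees((R0.inv()*Rt).as_rotvec()).round(2))
E
python3 -c "
from h import *
togo(-.05,-.145,.24,30)"
```

```text
t 0.1 bay now [-0.2793  0.4602  0.2382] F [-0.4  0.4  0.2] q [ 0.89  0.38  1.3   0.    1.46 -0.22]
dpos [-0.543  -0.3521 -0.0015] drot [-19.04 -57.95 -32.84]
```

Request:
{"fn": "send_rows", "kwargs": {"claw": [1,1,1,1,1], "delta_pos": [[-0.04,-0.026,0],[-0.08,-0.052,0],[-0.12,-0.078,0],[-0.16,-0.104,0],[-0.2,-0.13,0]], "delta_rot": [[-2.2,-6.7,-3.8],[-4.4,-13.4,-7.6],[-6.6,-20,-11.4],[-8.8,-26.7,-15.2],[-11,-33.5,-19]]}}

```text
t: 0.6
tool_pos: [0.3675, 0.2843, 0.2391]
tcp_rot: [0.056, 0.951, 0.026, 0.303]
contact_force: [2.7, 0.9, -0.6]
gripper_width: 0.0505
grip_force: 0.0
```

```bash
python3 -c "
from h import *
togo(-.05,-.145,.24,30)"
```

```text
t 0.6 bay now [-0.1949  0.2361  0.2391] F [ 2.7  0.9 -0.6] q [ 0.57  0.09  1.85 -0.47  0.71 -0.6 ]
dpos [-0.2109 -0.33    0.1136] drot [ -7.84 -24.12 -13.63]
```

Request:
{"fn": "send_rows", "kwargs": {"claw": [1,1,1,1,1], "delta_pos": [[-0.021,-0.033,0.011],[-0.042,-0.066,0.022],[-0.063,-0.099,0.034],[-0.084,-0.132,0.045],[-0.105,-0.165,0.057]], "delta_rot": [[-1.6,-4.8,-2.7],[-3.2,-9.6,-5.4],[-4.8,-14.4,-8.2],[-6.4,-19.2,-10.9],[-7.8,-24.1,-13.6]]}}

```text
t: 1.1
tool_pos: [0.4191, 0.1888, 0.2298]
tcp_rot: [-0.03, 0.918, 0.055, 0.391]
contact_force: [-0.4, 1.1, -0.7]
gripper_width: 0.0102
grip_force: 0.0
```

```bash
python3 -c "
from h import *
togo(-.05,-.145,.24,30)"
```

```text
t 1.1 bay now [-0.1599  0.1333  0.2298] F [-0.4  1.1 -0.7] q [ 0.16  0.02  2.08  0.04  0.23 -1.51]
dpos [-0.1114 -0.2684  0.072 ] drot [ -0.54 -13.46  -5.95]
```

```bash
python3 -c "
from h import *
togo(-.04,-.16,.15,52)"
```

```text
t 1.1 bay now [-0.1599  0.1333  0.2298] F [-0.4  1.1 -0.7] q [ 0.16  0.02  2.08  0.04  0.23 -1.51]
dpos [-0.0549 -0.2896  0.1411] drot [ 0.6   8.52 -5.93]
```

Request:
{"fn": "send_rows", "kwargs": {"claw": [1,1,1,1,1], "delta_pos": [[-0.008,-0.042,0.02],[-0.016,-0.084,0.04],[-0.024,-0.126,0.06],[-0.031,-0.168,0.081],[-0.039,-0.209,0.101]], "delta_rot": [[0,1.7,-1.2],[0,3.4,-2.4],[0,5.1,-3.6],[0,6.8,-4.8],[0.6,8.5,-5.9]]}}

```text
t: 1.6
tool_pos: [0.5066, 0.0468, 0.1877]
tcp_rot: [-0.08, 0.942, 0.028, 0.325]
contact_force: [0.8, 1.4, -0.6]
gripper_width: 0.0008
grip_force: 0.0
```

```bash
python3 -c "
from h import *
togo(-.04,-.16,.15,52)"
```

```text
t 1.6 bay now [-0.0973 -0.0213  0.1877] F [ 0.8  1.4 -0.6] q [-0.28  0.18  1.96  0.63  0.47 -2.5 ]
dpos [-0.0216 -0.1389  0.0649] drot [0.07 0.05 0.1 ]
```

Request:
{"fn": "send_rows", "kwargs": {"claw": [1,1,1,1,1], "delta_pos": [[0,0,0],[0,0,0],[0,0,0],[0,0,0],[0,0,0]], "delta_rot": [[0,0,8.5],[0,0,17],[0,0,25.5],[0,0,34],[0,0,42.5]]}}

```text
t: 2.1
tool_pos: [0.506, 0.0481, 0.1875]
tcp_rot: [0.27, 0.906, 0.144, 0.292]
contact_force: [0.4, 0.4, -0.1]
gripper_width: 0.0002
grip_force: 0.0
```

Request:
{"fn": "send_rows", "kwargs": {"claw": [1,1,1,1,1], "delta_pos": [[0,0,0],[0,0,0],[0,0,0],[0,0,0],[0,0,0]], "delta_rot": [[0,0,8.5],[0,0,17],[0,0,25.5],[0,0,34],[0,0,42.5]]}}

```text
t: 2.6
tool_pos: [0.5059, 0.0482, 0.1876]
tcp_rot: [0.58, 0.746, 0.24, 0.22]
contact_force: [-0.1, -0.2, -0.1]
gripper_width: 0.0007
grip_force: 0.0
```

Request:
{"fn": "send_rows", "kwargs": {"claw": [1,1,1,1,1], "delta_pos": [[0,0,0],[0,0,0],[0,0,0],[0,0,0],[0,0,0]], "delta_rot": [[0,0,8.5],[0,0,17],[0,0,25.5],[0,0,34],[0,0,42.5]]}}

```text
t: 3.1
tool_pos: [0.506, 0.0482, 0.1876]
tcp_rot: [0.811, 0.485, 0.304, 0.118]
contact_force: [-0.1, -0.4, -0.5]
gripper_width: 0.0004
grip_force: 0.0
```

Request:
{"fn": "send_rows", "kwargs": {"claw": [1,1,1,1,1], "delta_pos": [[0,0,0],[0,0,0],[0,0,0],[0,0,0],[0,0,0]], "delta_rot": [[0,0,8.5],[0,0,17],[0,0,25.5],[0,0,34],[0,0,42.5]]}}

```text
t: 3.6
tool_pos: [0.506, 0.0482, 0.1876]
tcp_rot: [0.932, 0.158, 0.326, -0.0]
contact_force: [-0.3, 0.1, -0.3]
gripper_width: 0.0005
grip_force: 0.0
```

```bash
sed -i 's/Rt=RB\*R.from_matrix(np.c_\[x,y,z\])/Rt=RB*R.from_matrix(np.c_[-x,-y,z])/' h.py; python3 -c "
from h import *
togo(-.04,-.16,.15,52)"
```

```text
t 3.6 bay now [-0.0977 -0.0198  0.1876] F [-0.3  0.1 -0.3] q [-0.27  0.17  1.96  0.62  0.47  0.48]
dpos [-0.0016  0.142   0.0651] drot [-0.03 -0.04  9.66]
```

Request:
{"fn": "send_rows", "kwargs": {"claw": [1,1,1,1,1], "delta_pos": [[0,0.03,0.013],[0,0.06,0.026],[0,0.09,0.04],[-0.002,0.12,0.053],[-0.002,0.142,0.065]], "delta_rot": [[0,0,2.5],[0,0,5],[0,0,7.5],[0,0,9.6],[0,0,9.6]]}}

```text
t: 4.1
tool_pos: [0.5873, -0.0822, 0.1499]
tcp_rot: [0.942, 0.082, 0.325, -0.026]
contact_force: [0.4, 0.5, 0.1]
gripper_width: 0.0005
grip_force: 0.0
```

```bash
python3 -c "
from h import *
togo(-.03,-.16,.068,52)"
```

```text
t 4.1 bay now [-0.0393 -0.1619  0.1499] F [0.4 0.5 0.1] q [-0.51  0.38  1.78  0.79  0.57  0.3 ]
dpos [-0.0431 -0.0021  0.0702] drot [ 0.   -0.04  0.3 ]
```

Request:
{"fn": "send_rows", "kwargs": {"claw": [1,1,1,1,1], "delta_pos": [[-0.01,0,0.018],[-0.021,0,0.035],[-0.032,0,0.053],[-0.043,-0.002,0.07],[-0.043,-0.002,0.07]], "delta_rot": [[0,0,0],[0,0,0],[0,0,0],[0,0,0],[0,0,0]]}}

```text
t: 4.6
tool_pos: [0.5947, -0.0766, 0.0665]
tcp_rot: [0.942, 0.082, 0.323, -0.028]
contact_force: [0.3, 1.1, -0.5]
gripper_width: 0.0004
grip_force: 0.0
```

```bash
python3 -c "
from h import *
togo(.062,-.16,.068,52)
for n in('top','scene'):
  u,v=map(int,proj(n,ORG+RB.apply([.0,-.14,.08]))); a=grab_frame(n)[max(0,v-75):v+75,u-95:u+95,::-1]; cv2.imwrite(f'pics/d{n}.png',cv2.resize(a,None,fx=4,fy=4))
"
```

```text
t 4.6 bay now [-0.031  -0.1576  0.0665] F [ 0.3  1.1 -0.5] q [-0.49  0.54  1.85  1.12  0.43 -0.06]
dpos [0.0744 0.003  0.0559] drot [-0.16  0.16  0.31]
```

View pics/dscene.png

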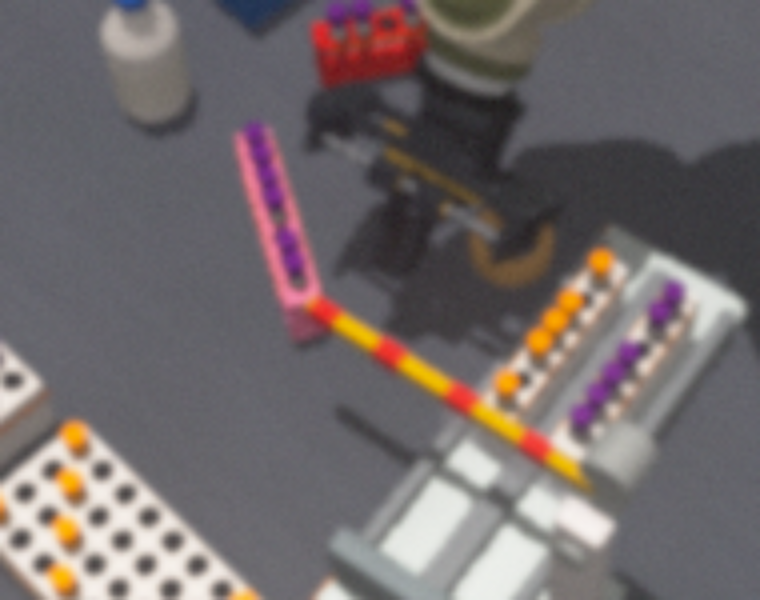

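The gripper stands behind the arm, with the fingers near px (395,235), clear of the pink rack (280,230) and above the tape (510,245). Next I move forward under the bare end.

Request:
{"fn": "send_rows", "kwargs": {"claw": [1,1,1,1,1], "delta_pos": [[0.02,0,0.015],[0.04,0.001,0.03],[0.06,0.002,0.045],[0.074,0.003,0.056],[0.074,0.003,0.056]], "delta_rot": [[0,0,0],[0,0,0],[0,0,0],[0,0,0],[0,0,0]]}}

```text
t: 5.2
tool_pos: [0.6889, -0.0639, 0.072]
tcp_rot: [0.941, 0.083, 0.326, -0.026]
contact_force: [-0.5, -0.6, -0.2]
gripper_width: 0.0004
grip_force: 0.0
```

```bash
python3 -c "
from h import *
for y,z in((-.155,.12),(-.14,.17),(-.115,.21),(-.09,.24)): togo(.062,y,z,52)"
```

```text
t 5.2 bay now [ 0.0639 -0.1608  0.072 ] F [-0.5 -0.6 -0.2] q [-0.38  0.63  1.6   0.82  0.46  0.34]
dpos [ 0.0282 -0.0055 -0.039 ] drot [ 0.01 -0.19  0.52]
t 5.2 bay now [ 0.0639 -0.1608  0.072 ] F [-0.5 -0.6 -0.2] q [-0.38  0.63  1.6   0.82  0.46  0.34]
dpos [ 0.0593 -0.0202 -0.0783] drot [ 0.01 -0.19  0.52]
t 5.2 bay now [ 0.0639 -0.1608  0.072 ] F [-0.5 -0.6 -0.2] q [-0.38  0.63  1.6   0.82  0.46  0.34]
dpos [ 0.0842 -0.045  -0.1097] drot [ 0.01 -0.19  0.52]
t 5.2 bay now [ 0.0639 -0.1608  0.072 ] F [-0.5 -0.6 -0.2] q [-0.38  0.63  1.6   0.82  0.46  0.34]
dpos [ 0.103  -0.0698 -0.1333] drot [ 0.01 -0.19  0.52]
```

Request:
{"fn": "send_rows", "kwargs": {"claw": [1,1,1,1,1], "delta_pos": [[0.014,-0.002,-0.02],[0.028,-0.0055,-0.039],[0.044,-0.012,-0.059],[0.059,-0.02,-0.078],[0.072,-0.032,-0.094]], "delta_rot": [[0,0,0],[0,0,0],[0,0,0],[0,0,0],[0,0,0]]}}

```text
t: 5.7
tool_pos: [0.6796, -0.0328, 0.1909]
tcp_rot: [0.942, 0.082, 0.325, -0.026]
contact_force: [0.1, -1.5, -0.3]
gripper_width: 0.0004
grip_force: 0.3
```

```bash
python3 -c "
from h import *
for y,z in((-.115,.21),(-.095,.24),(-.075,.26)): togo(.062,y,z,52)
for n in('scene',):
  u,v=map(int,proj(n,ORG+RB.apply([.05,-.1,.15]))); a=grab_frame(n)[max(0,v-75):v+75,u-95:u+95,::-1]; cv2.imwrite(f'pics/e{n}.png',cv2.resize(a,None,fx=4,fy=4))
"
```

```text
t 5.7 bay now [ 0.06   -0.1287  0.1909] F [ 0.1 -1.5 -0.3] q [-0.33  0.44  1.51  0.51  0.65  0.74]
dpos [ 0.0135 -0.0135 -0.0138] drot [ 0.07 -0.11  0.39]
t 5.7 bay now [ 0.06   -0.1287  0.1909] F [ 0.1 -1.5 -0.3] q [-0.33  0.44  1.51  0.51  0.65  0.74]
dpos [ 0.0321 -0.0334 -0.0374] drot [ 0.07 -0.11  0.39]
t 5.7 bay now [ 0.06   -0.1287  0.1909] F [ 0.1 -1.5 -0.3] q [-0.33  0.44  1.51  0.51  0.65  0.74]
dpos [ 0.0446 -0.0533 -0.0532] drot [ 0.07 -0.11  0.39]
```

View pics/escene.png

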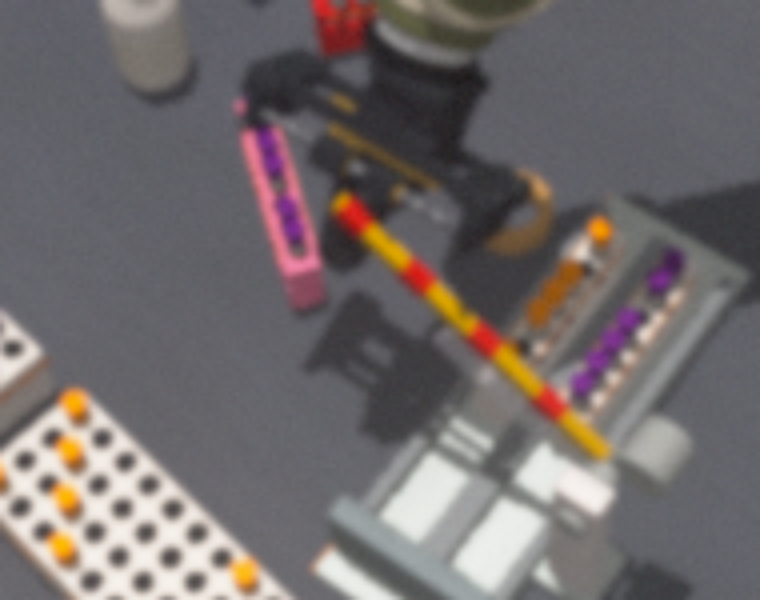

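The barrier arm is rising on the fingers, its tip now at px (345,205) with the counterweight swinging out (660,450). I keep pushing.

Request:
{"fn": "send_rows", "kwargs": {"claw": [1,1,1,1,1], "delta_pos": [[0.013,-0.013,-0.014],[0.023,-0.023,-0.026],[0.032,-0.033,-0.037],[0.045,-0.053,-0.053],[0.045,-0.053,-0.053]], "delta_rot": [[0,0,0],[0,0,0],[0,0,0],[0,0,0],[0,0,0]]}}

```text
t: 6.25
tool_pos: [0.6737, 0.0219, 0.2612]
tcp_rot: [0.941, 0.084, 0.327, -0.026]
contact_force: [-1.3, -1.1, 2.5]
gripper_width: 0.0006
grip_force: 1.7
```

```bash
python3 -c "
from h import *
for y,z in((-.05,.28),): togo(.062,y,z,52)
togo(-.06,-.1,.26,52)
for n in('scene',):
  u,v=map(int,proj(n,ORG+RB.apply([.05,-.05,.2]))); a=grab_frame(n)[max(0,v-75):v+75,u-95:u+95,::-1]; cv2.imwrite(f'pics/f{n}.png',cv2.resize(a,None,fx=4,fy=4))
"
```

```text
t 6.25 bay now [ 0.0633 -0.0737  0.2612] F [-1.3 -1.1  2.5] q [-0.24  0.36  1.43  0.36  0.76  0.97]
dpos [ 0.0108 -0.0236 -0.0156] drot [-0.01 -0.33  0.55]
t 6.25 bay now [ 0.0633 -0.0737  0.2612] F [-1.3 -1.1  2.5] q [-0.24  0.36  1.43  0.36  0.76  0.97]
dpos [-0.0977  0.0254 -0.0756] drot [-0.01 -0.33  0.55]
```

View pics/fscene.png

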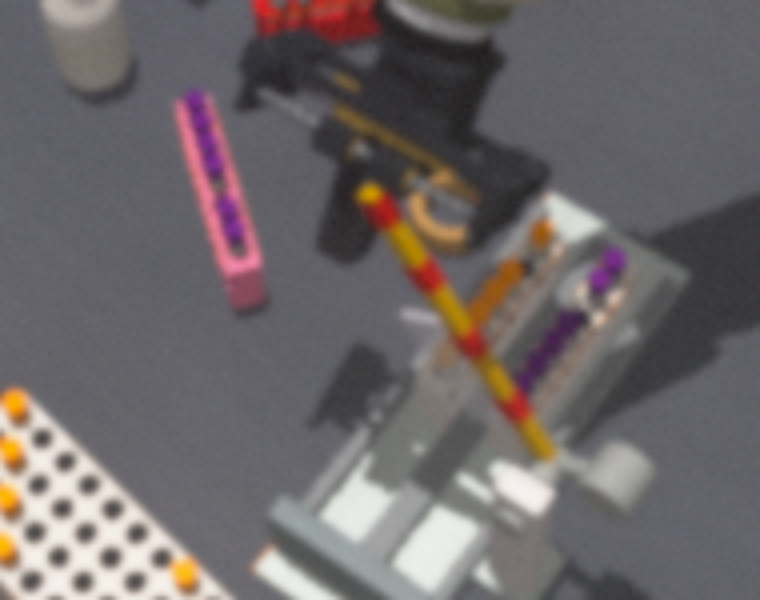

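The arm is still near the fingers (tip px (370,195)), so I push on further and then wait.

Request:
{"fn": "send_rows", "kwargs": {"claw": [1,1,1,1,1], "delta_pos": [[0.008,-0.015,-0.01],[0.015,-0.03,-0.02],[0.023,-0.045,-0.03],[0.023,-0.045,-0.03],[0.023,-0.045,-0.03]], "delta_rot": [[0,0,0],[0,0,0],[0,0,0],[0,0,0],[0,0,0]]}}

```text
t: 6.8
tool_pos: [0.6657, 0.0644, 0.2943]
tcp_rot: [0.942, 0.083, 0.324, -0.026]
contact_force: [0.2, 0.3, 0.4]
gripper_width: 0.0005
grip_force: 0.0
```

Request:
{"fn": "send_rows", "kwargs": {"claw": [1,1,1,1,1], "delta_pos": [[0,0,0],[0,0,0],[0,0,0],[0,0,0],[0,0,0]], "delta_rot": [[0,0,0],[0,0,0],[0,0,0],[0,0,0],[0,0,0]]}}

```text
t: 7.3
tool_pos: [0.666, 0.065, 0.2954]
tcp_rot: [0.942, 0.083, 0.325, -0.026]
contact_force: [-0.1, 0.4, 0.1]
gripper_width: 0.0002
grip_force: 0.0
```

```bash
python3 -c "
from h import *
togo(-.08,-.1,.28,52)
for n in('scene',):
  u,v=map(int,proj(n,ORG+RB.apply([.05,.0,.2]))); a=grab_frame(n)[max(0,v-75):v+75,u-95:u+95,::-1]; cv2.imwrite(f'pics/g{n}.png',cv2.resize(a,None,fx=4,fy=4))
"
```

```text
t 7.3 bay now [ 0.0629 -0.0299  0.2954] F [-0.1  0.4  0.1] q [-0.15  0.32  1.38  0.27  0.82  1.12]
dpos [-0.1225  0.0692 -0.0759] drot [-0.02 -0.05  0.41]
```

View pics/gscene.png

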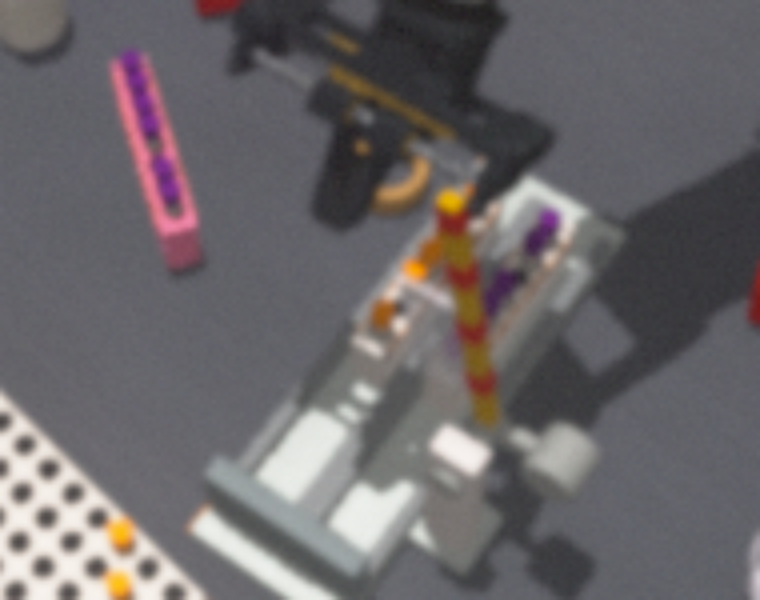

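The arm has left the fingers and stands near upright (tip px (452,200), base (487,415)). I back the tool out toward −x and −y, away from it.

Request:
{"fn": "send_rows", "kwargs": {"claw": [1,1,1,1,1], "delta_pos": [[-0.02,0.015,-0.013],[-0.045,0.03,-0.028],[-0.07,0.045,-0.043],[-0.095,0.06,-0.06],[-0.12,0.065,-0.075]], "delta_rot": [[0,0,0],[0,0,0],[0,0,0],[0,0,0],[0,0,0]]}}

```text
t: 7.85
tool_pos: [0.5378, -0.0245, 0.2811]
tcp_rot: [0.942, 0.082, 0.325, -0.026]
contact_force: [-0.6, -0.7, 0.2]
gripper_width: 0.001
grip_force: 0.0
```

```bash
python3 -c "
from h import *
togo(-.195,.028,.2,90)
for n in('scene',):
  u,v=map(int,proj(n,ORG+RB.apply([.05,.0,.2]))); a=grab_frame(n)[max(0,v-75):v+75,u-95:u+95,::-1]; cv2.imwrite(f'pics/h{n}.png',cv2.resize(a,None,fx=4,fy=4))
  for th in(0,.8,1.2,1.3,1.45): print(th,(proj(n,ORG+RB.apply([.05,.085-.25*np.cos(th),.125+.25*np.sin(th)]))-[u-95,max(0,v-75)])*4)
"
```

```text
t 7.85 bay now [-0.0785 -0.0968  0.2811] F [-0.6 -0.7  0.2] q [-0.44  0.1   1.72  0.5   0.81  0.71]
dpos [-0.1409 -0.1257 -0.0082] drot [  0.18 -38.11   0.36]
0 [183.07689804 231.86778108]
0.8 [262.64807491 147.15046399]
1.2 [379.50198533 168.38031706]
1.3 [415.07955177 181.7951171 ]
1.45 [471.55750563 207.85516259]
```

View pics/hscene.png

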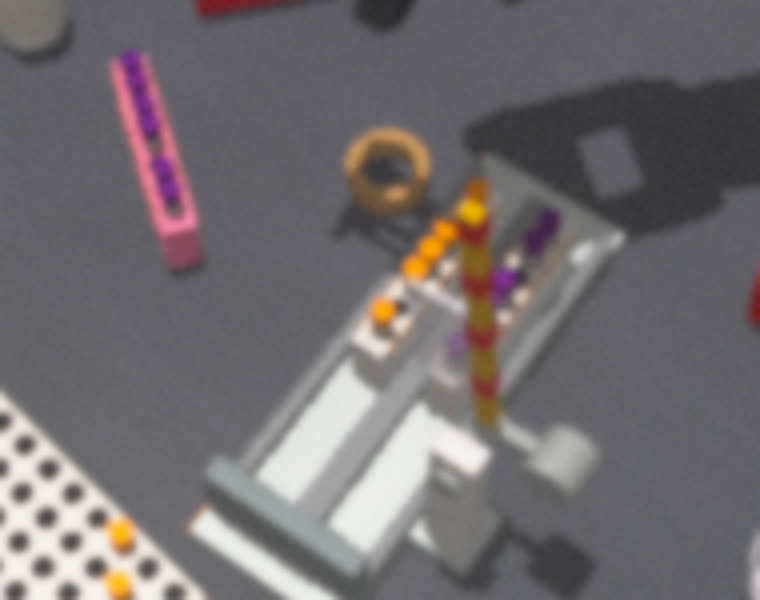

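The tip at (473,210) matches 1.45 rad, so the arm is up by itself, and the racks have not moved. Next I go behind the purple rack.

Request:
{"fn": "send_rows", "kwargs": {"claw": [1,1,1,1,1], "delta_pos": [[-0.028,-0.025,-0.002],[-0.056,-0.05,-0.004],[-0.084,-0.075,-0.005],[-0.112,-0.1,-0.007],[-0.141,-0.126,-0.008]], "delta_rot": [[0,-7.6,0],[0,-15.2,0],[0,-22.9,0],[0,-30.5,0],[0,-38.1,0.4]]}}

```text
t: 8.4
tool_pos: [0.402, 0.081, 0.2001]
tcp_rot: [0.997, 0.083, -0.002, 0.002]
contact_force: [0.9, 0.1, 0.3]
gripper_width: 0.0003
grip_force: 0.0
```

```bash
python3 -c "
from h import *
togo(-.195,.028,.05,90)"
```

```text
t 8.4 bay now [-0.1947  0.0299  0.2001] F [0.9 0.1 0.3] q [-0.09  0.18  1.72 -0.    1.25  1.32]
dpos [0.0003 0.0013 0.1501] drot [ 0.21  0.21 -0.06]
```

Request:
{"fn": "send_rows", "kwargs": {"claw": [1,1,1,1,1], "delta_pos": [[0,0.001,0.035],[0,0.001,0.07],[0,0.001,0.11],[0,0.001,0.15],[0,0.001,0.15]], "delta_rot": [[0,0,0],[0,0,0],[0,0,0],[0,0,0],[0,0,0]]}}

```text
t: 8.9
tool_pos: [0.4009, 0.0793, 0.0469]
tcp_rot: [0.997, 0.083, -0.004, 0.0]
contact_force: [-0.0, -0.2, 1.1]
gripper_width: -0.0
grip_force: 0.0
```

Request:
{"fn": "send_rows", "kwargs": {"claw": [1,1,1,1,1], "delta_pos": [[0.012,0,0],[0.024,0,0],[0.034,0,0],[0.042,0,0],[0.05,0,0]], "delta_rot": [[0,0,0],[0,0,0],[0,0,0],[0,0,0],[0,0,0]]}}

```text
t: 9.4
tool_pos: [0.4522, 0.0876, 0.0505]
tcp_rot: [0.997, 0.083, -0.0, 0.001]
contact_force: [-3.4, -0.7, 2.2]
gripper_width: 0.0006
grip_force: 1.6
```

```bash
python3 -c "
from h import *
togo(-.02,.028,.05,90)"
```

```text
t 9.4 bay now [-0.1441  0.0281  0.0505] F [-3.4 -0.7  2.2] q [-0.07  0.48  1.8  -0.    0.86  1.34]
dpos [0.1241 0.     0.0004] drot [ 0.11  0.06 -0.02]
```

Request:
{"fn": "send_rows", "kwargs": {"claw": [1,1,1,1,1], "delta_pos": [[0.01,0,0],[0.02,0,0],[0.03,0,0],[0.04,0,0],[0.05,0,0]], "delta_rot": [[0,0,0],[0,0,0],[0,0,0],[0,0,0],[0,0,0]]}}

```text
t: 9.9
tool_pos: [0.5022, 0.096, 0.0497]
tcp_rot: [0.997, 0.083, -0.0, 0.001]
contact_force: [-3.5, 0.1, 2.7]
gripper_width: 0.0006
grip_force: 1.7
```

Request:
{"fn": "send_rows", "kwargs": {"claw": [1,1,1,1,1], "delta_pos": [[0.01,0,0],[0.02,0,0],[0.03,0,0],[0.04,0,0],[0.05,0,0]], "delta_rot": [[0,0,0],[0,0,0],[0,0,0],[0,0,0],[0,0,0]]}}

```text
t: 10.4
tool_pos: [0.5515, 0.1043, 0.0497]
tcp_rot: [0.997, 0.083, -0.0, 0.001]
contact_force: [-4.2, 0.2, 2.4]
gripper_width: 0.0005
grip_force: 1.6
```

```bash
python3 -c "
from h import *
togo(-.02,.028,.05,90)"
```

```text
t 10.4 bay now [-0.0434  0.0279  0.0497] F [-4.2  0.2  2.4] q [-0.02  0.6   1.52 -0.    1.02  1.38]
dpos [ 0.0234 -0.0001 -0.0003] drot [ 0.11  0.04 -0.03]
```

Request:
{"fn": "send_rows", "kwargs": {"claw": [1,1,1,1,1], "delta_pos": [[0.004,0,0],[0.008,0,0],[0.012,0,0],[0.016,0,0],[0.019,0,0]], "delta_rot": [[0,0,0],[0,0,0],[0,0,0],[0,0,0],[0,0,0]]}}

```text
t: 10.9
tool_pos: [0.5698, 0.1073, 0.0496]
tcp_rot: [0.997, 0.083, -0.0, 0.001]
contact_force: [-1.1, -1.2, 0.1]
gripper_width: 0.0002
grip_force: 0.9
```

Request:
{"fn": "send_rows", "kwargs": {"claw": [1,1,1], "delta_pos": [[0.002,0,0],[0.004,0,0],[0.005,0,0]], "delta_rot": [[0,0,0],[0,0,0],[0,0,0]]}}

```text
t: 11.2
tool_pos: [0.5738, 0.108, 0.0496]
tcp_rot: [0.997, 0.083, -0.001, 0.001]
contact_force: [-8.3, -2.7, 4.6]
gripper_width: 0.0004
grip_force: 3.9
```

Request:
{"fn": "send_rows", "kwargs": {"claw": [1,1,1], "delta_pos": [[0.001,0,0],[0.002,0,0],[0.002,0,0]], "delta_rot": [[0,0,0],[0,0,0],[0,0,0]]}}

```text
t: 11.5
tool_pos: [0.5738, 0.1081, 0.0496]
tcp_rot: [0.996, 0.084, -0.004, 0.001]
contact_force: [-12.5, -3.4, 7.4]
gripper_width: 0.0001
grip_force: 7.0
```

```bash
python3 -c "
from h import *
togo(-.06,.028,.05,90)"
```

```text
t 11.5 bay now [-0.0209  0.0279  0.0496] F [-12.5  -3.4   7.4] q [-0.02  0.64  1.45 -0.    1.06  1.39]
dpos [-0.0391 -0.     -0.0001] drot [ 0.1   0.42 -0.01]
```

Stalled at x = −0.021 with the force rising: the rack is home. I back off and then go up.

Request:
{"fn": "send_rows", "kwargs": {"claw": [1,1,1,1,1], "delta_pos": [[-0.01,0,0],[-0.03,0,0],[-0.06,0,0],[-0.1,0,0],[-0.14,0,0]], "delta_rot": [[0,0,0],[0,0,0],[0,0,0],[0,0,0],[0,0,0]]}}

```text
t: 12.0
tool_pos: [0.4375, 0.085, 0.05]
tcp_rot: [0.997, 0.083, 0.001, 0.001]
contact_force: [0.4, 0.1, 0.1]
gripper_width: 0.0005
grip_force: 0.0
```

Request:
{"fn": "send_rows", "kwargs": {"claw": [1,1,1,1,1], "delta_pos": [[-0.02,0,-0.03],[-0.04,0,-0.07],[-0.06,0,-0.11],[-0.08,0,-0.15],[-0.08,0,-0.15]], "delta_rot": [[0,0,0],[0,0,0],[0,0,0],[0,0,0],[0,0,0]]}}

```text
t: 12.5
tool_pos: [0.3599, 0.072, 0.2041]
tcp_rot: [0.997, 0.083, 0.005, 0.002]
contact_force: [0.5, -0.0, -1.2]
gripper_width: 0.0004
grip_force: 0.0
```

```bash
python3 -c "
from h import *
togo(-.06,.028,.05,90)
ims=[]
for n in('scene','top'):
  u,v=map(int,proj(n,ORG+RB.apply([.0,.0,.1]))); a=grab_frame(n)[max(0,v-70):v+70,u-65:u+65,::-1]; ims.append(cv2.resize(a,(390,420)))
cv2.imwrite('pics/fin.png',np.hstack(ims))
"
```

```text
t 12.5 bay now [-0.2378  0.0281  0.2041] F [ 0.5 -0.  -1.2] q [-0.13  0.09  1.81 -0.    1.23  1.28]
dpos [ 0.1764 -0.0008  0.1557] drot [ 0.27 -0.52 -0.04]
```

View pics/fin.png

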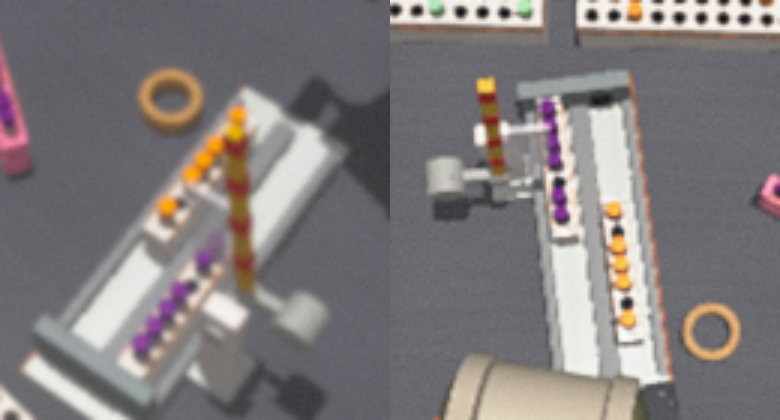

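The purple rack stands against the stop (top px (550,105)), the barrier arm is raised, the orange rack has not moved, and the robot is clear.

```bash
python3 -c "
from plant import ticket
print(ticket.hand_in())"
```

```text
the job is handed in; nothing more can be done
None
```

I handed the job in at about 12.5 s of the 51 s. The last picture showed the barrier arm raised by itself, the purple-capped rack home against the stop, the orange rack unmoved and the robot clear; no verdict was returned.

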